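# Unnest the steel cups and set them out in size rows

## Robot

A 7-joint arm with a two-finger parallel gripper is mounted at the origin on the work surface. World frame = base frame: x ahead of the robot, y to its left, z up, the work surface at z = 0. Lengths are in m, angles in rad, forces in N, time in s.
With the tool pointing down it reaches from about 0.35 to 0.9 m from the base axis. Payload 8.1 kg.
Tool frame: the origin (TCP) lies midway between the tips of the shut fingers; the grasp point (between the pads) lies arm.tcp_to_grasp behind it (arm.tcp_to_grasp is the distance from the TCP to the grasp point, in m); z points along the fingers, y is the line along which they close (so a half turn about z gives the same grasp; the last joint's range is limited). The gripper opens to 92 mm and grips with 3 to 60 N. Pads are 19 mm wide; open, the fingers measure 130 mm over their backs; the gripper's body (75 mm by 190 mm) begins 47 mm behind the grasp point.
Start: joints at [1.034, 0.434, 0.025, 1.573, -0.012, 1.134, -0.075], TCP at [0.263, -0.567, 0.227] pointing down, gripper open.
Joint ranges: [-2.62, 2.62], [-0.44, 2.09], [-1.27, 1.32], [0.08, 2.57], [-1.32, 4.46], [0.12, 2], [-2.74, 2.74]. Speed limits (rad/s): [2.22, 2.22, 3.01, 3.01, 3.14, 3.14, 3.14].

## Interface

Orientations are given as a rotation vector (axis times angle).
In Python, from cell import observe, get_image, arm gives the robot as it stands. The module is installed in compiled form; this text tells all that it offers.
- The arm moves only by the tool drive_tool, never from a script. Its argument "steps" is a list of rows, each a list of 5 numbers: the closure, from 0 (fully open) to 1 (shut), then the shift along the world's x, y, z in mm, then the turn about the world's z in rad. In form: [[hand, x, y, z, roll], ...]. A call has 1 to 20 rows; each row shifts and turns the commanded pose from where the row before left it; what a row does not reach is not made up. A row lasts 1/12 s, in which the tool goes at most 41.7 mm and 7.16 degrees, less where a joint would pass 70% of its speed; a pose out of reach is approached as far as the arm can. A call with a gripper value outside its range is refused whole. The fingers move at their own pace and stop on an object; "grip_force" is the grip in N (left out, the last holds). Time passes only in rows, so rows that do not move let the fingers close. It gives the time, the measured TCP pose, the force, the opening and the grip force at its end, in the units of the state.
- observe(): the state, without advancing time (a new reading comes with each control period).
- get_image(name): name is "scene" or "top" or "wrist"; returns a dict with "image" (480x640x3 uint8, red, green, blue), "vfov" (degrees; the focal length in pixels is half the picture's height over the tangent of half this angle, whatever the lens; pixels are square), "cx", "cy" (the principal point, pixels), "k1" (the pictures are not rectified: a ray, as slopes to the right and down, at radius r is drawn at 1 + k1 r^2 times it, then the intrinsics apply), "xyz" and "attitude" of the camera in the world. Camera axes: x right, y down, z forward; pixel columns grow to the right and rows downward; lengths in m; the calibration is good to about 2 mm. A picture is of the moment at which its call begins. There is no depth.
- arm.sign_off(): hands the job in; it is judged then, once.
The state is a dict: "clock": time; "joints": joint angles; "dq": joint speeds; "joint_efforts": joint torques, N m; "position": TCP position; "ee_rot": TCP orientation; "force": force on the tool from outside, world axes, zero at the start; "ft_torque": the same for the moment, N m; "width": opening from 0.0 (shut) to 1.0 (fully open); "gripper_force": force on a finger pad.
Only numpy, scipy, OpenCV 4.12 (cv2) and the standard library are available. Lean on these libraries where they do the work, as an engineer would, in place of code of your own. Each camera call takes 0.05 s, during which the arm holds its last target. There are 200 camera calls.

## Task

Set out the market stall's steel cups by size: pull apart the nest of three standing among the other goods, and take out the narrow cup that was left inside the medium cup in the tray. In the end all five cups must stand upright in the wooden trays, each on the floor of the tray made for its size (wide, medium or narrow), none inside another and none tipped over on the way; leave the tin, bottle, torch and carton standing where they are.

Things in the scene. Friction and masses are not known exactly. Their poses are not given: they have to be found in the camera images.
- cup_wide: the only wide steel cup: 66 mm across the rim, 56 mm tall. Origin at the centre of its underside, z up through the mouth. Wall 2.5 mm, base 4 mm thick; plain round sides, 1.5 mm smaller in radius at the foot. It stands on the table and is the outside of the nest of three
- cup_medium_a: medium steel cup: 54 mm across the rim, 84 mm tall. Origin at the centre of its underside, z up through the mouth. Wall 2.5 mm, base 4 mm thick; plain round sides, 1.5 mm smaller in radius at the foot. It starts standing loosely on the base inside the wide cup, its rim 32 mm above the wide cup's rim
- cup_narrow_a: narrow steel cup: 42 mm across the rim, 112 mm tall. Origin at the centre of its underside, z up through the mouth. Wall 2.5 mm, base 4 mm thick; plain round sides, 1.5 mm smaller in radius at the foot. It starts standing loosely on the base inside medium cup a, its rim 32 mm above that cup's rim
- cup_medium_b: a second medium steel cup, same as the other (54 mm across, 84 mm tall). Origin at the centre of its underside, z up through the mouth. Wall 2.5 mm, base 4 mm thick; plain round sides, 1.5 mm smaller in radius at the foot. It starts already standing in the medium tray, anywhere from 75 mm one side of the tray's middle to 75 mm the other along its length, with narrow cup b inside it
- cup_narrow_b: a second narrow steel cup, same as the other (42 mm across, 112 mm tall). Origin at the centre of its underside, z up through the mouth. Wall 2.5 mm, base 4 mm thick; plain round sides, 1.5 mm smaller in radius at the foot. It starts standing loosely on the base inside medium cup b, its rim 32 mm above that cup's rim
- row_wide: a fixed shallow tray of pale wood, 260 mm long along its own x axis, 86 mm wide outside and 78 mm wide between its rails (y axis), floor 5 mm thick, rails and end strips 4 mm thick and 16 mm high. Origin at the centre of its underside, z up. It is the row for the wide (66 mm) cups. The three trays lie side by side on the robot's right, in any order, told apart by width
- row_medium: a fixed shallow tray of pale wood, 260 mm long along its own x axis, 74 mm wide outside and 66 mm wide between its rails (y axis), floor 5 mm thick, rails and end strips 4 mm thick and 16 mm high. Origin at the centre of its underside, z up. It is the row for the medium (54 mm) cups. The three trays lie side by side on the robot's right, in any order, told apart by width
- row_narrow: a fixed shallow tray of pale wood, 260 mm long along its own x axis, 62 mm wide outside and 54 mm wide between its rails (y axis), floor 5 mm thick, rails and end strips 4 mm thick and 16 mm high. Origin at the centre of its underside, z up. It is the row for the narrow (42 mm) cups. The three trays lie side by side on the robot's right, in any order, told apart by width
- oil_bottle: bystander: grey plastic bottle, 54 mm across, 150 mm tall, standing. Origin at the centre of its underside, z up
- grease_tin: bystander: short pale tin with a white lid and paper label, 64 mm across, 80 mm tall, standing. Origin at the centre of its underside, z up
- torch: bystander: black hand torch standing on its head, 53 mm across at the foot, 36 mm above, 132 mm tall. Origin at the centre of its underside, z up
- bulb_carton: bystander: square cardboard carton, 59 by 59 mm (its x and y sides), 100 mm tall, standing. Origin at the centre of its underside, z up
Mind the look-alikes: they are no part of the job. Leave any purple look-alike of the cup_narrow_a alone.

How it is judged:
By the outcome, as a careful person would: the job done as asked, in the order asked, and still so for the second after the job is handed in, with the robot touching nothing.
It also fails if it takes over 72 s, if anything falls off the work surface, if the arm or the gripper's body presses on something with over 40 N, if the wrist force passes 120 N, or if a joint passes its speed limit or range.

## Working session

There is one attempt and no reset: what is moved stays moved. The work goes in short steps, Python scripts to look and compute and a tool call to move; the robot and the scene stay as the last step left them, time stands still between calls to the robot, and variables do not carry over. Pictures are saved under pics/ and viewed, at most 10 in all, crops included, and the job is handed in when it is done.

Besides the shell and the picture viewer there is one more tool, called as name([rows], argument=value, ...), one row to a line, values as JSON. drive_tool: Moves the arm, as the interface text tells. Its arguments: {"type":"object","properties":{"steps":{"type":"array"},"grip_force":{"type":"number"}},"required":["steps"]}

```bash
mkdir -p pics; cat > h.py <<'E'
import numpy as np, cv2
from cell import observe, get_image, arm
from scipy.spatial.transform import Rotation as R
def snap(n,f):
    d=get_image(n); im=d.pop("image"); cv2.imwrite(f,im[:,:,::-1]); np.save(f[:-4]+'.npy',d,allow_pickle=True); return d
def load(f): return np.load(f,allow_pickle=True).item()
def rot(a):
    a=np.array(a,float); return a if a.shape==(3,3) else (R.from_rotvec(a) if a.size==3 else R.from_quat(a)).as_matrix()
def K(d):
    f=240/np.tan(np.radians(d["vfov"])/2); return np.array([[f,0,d["cx"]],[0,f,d["cy"]],[0,0,1]]),np.array([d["k1"],0,0,0,0],float)
def back(d,uv,z):
    k,D=K(d); p=cv2.undistortPoints(np.array(uv,float).reshape(-1,1,2),k,np.array([d["k1"],0,0,0,0.]),)[:,0] 
    r=np.c_[p,np.ones(len(p))]@rot(d["attitude"]).T; o=np.array(d["xyz"])
    return o+r*((np.asarray(z)-o[2])/r[:,2])[:,None]
def proj(d,P):
    k,D=K(d); A=rot(d["attitude"]); p=(np.array(P,float).reshape(-1,3)-d["xyz"])@A; s=p[:,:2]/p[:,2:]
    s=s*(1+d["k1"]*(s**2).sum(1))[:,None]; return s*k[0,0]+k[:2,2]
E
python3 - <<'E'
from h import *
print(arm.tcp_to_grasp, observe())
for n in("scene","top"): print(snap(n,f"pics/{n}0.png"))
E
```

```text
0.0188 {'clock': 0.0, 'joints': array([ 1.03440105,  0.43520651,  0.02496188,  1.57413501, -0.01159733,
        1.13400226, -0.07511084]), 'dq': array([-4.89524529e-05, -1.11672383e-03,  2.61008979e-04, -8.01906429e-04,
        1.92134447e-04, -1.17372973e-03, -2.44123134e-04]), 'joint_efforts': array([ 1.66300595e-05, -6.67843151e+01,  9.84469391e-01, -3.14454782e+01,
       -6.05130591e-02,  4.30978637e-02,  2.01668959e-04]), 'position': array([ 0.26242485, -0.56664799,  0.22594042]), 'ee_rot': array([-3.06651221e+00, -6.75637119e-01,  7.59524195e-04]), 'force': array([-1.02425586, -0.41334055, -0.22360811]), 'ft_torque': array([-0.01782988, -0.00334632,  0.04109949]), 'gripper_force': 0.0, 'width': 0.9962600498215242}
{'vfov': 46.523483955794276, 'cx': 299.8249482128755, 'cy': 237.4529033267809, 'k1': 0.05559580468019014, 'xyz': array([1.19595554, 0.32995572, 0.74229194]), 'attitude': array([-1.32352125, -2.22274994,  0.9335164 ])}
{'vfov': 52.07907947637196, 'cx': 307.60492183758345, 'cy': 235.56814230194337, 'k1': 0.02763326631574155, 'xyz': array([ 0.45219287, -0.03459219,  0.93043468]), 'attitude': array([-2.13219351,  2.17019942, -0.12562336])}
```

View pics/top0.png

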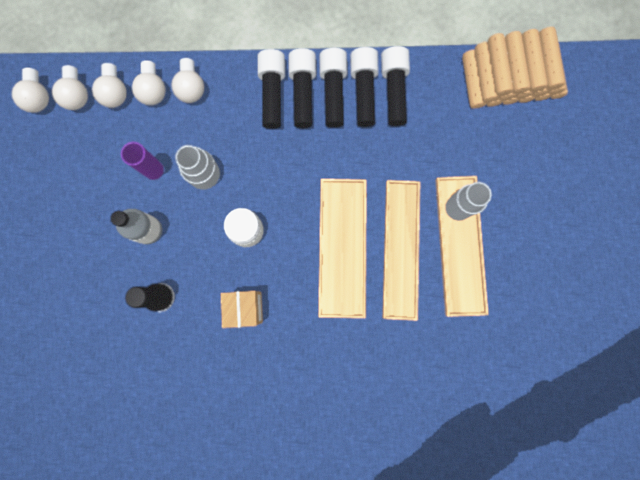

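View pics/scene0.png

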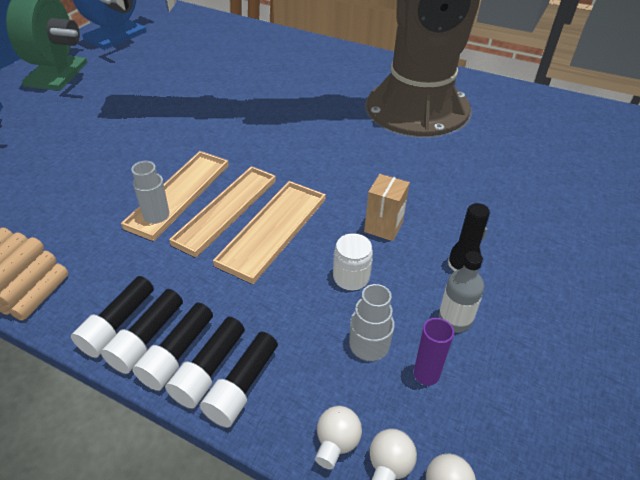

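Top view: the nest of three steel cups is at px (190,158), and cup b with its narrow cup is at (478,195). Trays from left to right are wide (343,248), narrow (402,250) and medium (462,245). What could be taken for narrow cup a: the purple cup at (134,154), the bottle at (120,218) and narrow b at (478,195). I choose the steel rim at (190,158) and check it in a close crop.

```bash
python3 - <<'E'
import cv2,numpy as np
t=cv2.imread("pics/top0.png"); s=cv2.imread("pics/scene0.png")
f=lambda a,x,y,w,h,k:cv2.resize(a[y:y+h,x:x+w],None,fx=k,fy=k,interpolation=cv2.INTER_CUBIC)
a=f(t,165,135,66,66,6); b=f(t,435,170,66,66,6)
cv2.imwrite("pics/crop1.png",np.hstack([a,b]))
E
```

```text
(no output)
```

View pics/crop1.png

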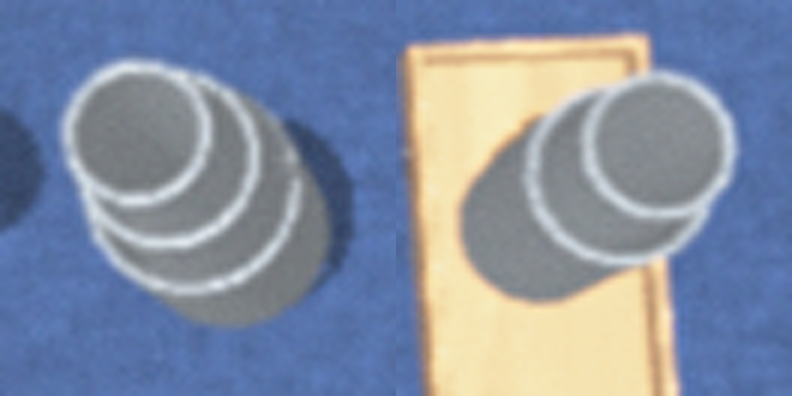

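The crop shows the steel nest, with rims at crop px (137,131), (171,160) and (196,190). Cup b's rims are at (659,143) narrow and (620,173) medium. Both are steel, so the choice is confirmed.

```bash
python3 - <<'E'
from h import *
np.set_printoptions(precision=4,suppress=True)
d=load("pics/top0.npy")
P={'na':(187.4,156.4,.120),'ma':(193.1,161.3,.088),'w':(197.3,166.3,.056),'nb':(478.4,193.4,.121),'mb':(471.9,198.4,.089),'purple':(134,154,.112),'tin':(243,227,.08),'bottle':(121,219,.15),'torch':(136,297,.132),'carton':(238,309,.1)}
for k,v in P.items(): print(k,back(d,[v[:2]],v[2])[0])
for k,c in dict(wide=[(321,179),(366.5,180),(365,318.5),(318.5,317)],narrow=[(388,181),(420,181.5),(417,320),(384,318.5)],medium=[(437.5,178),(476,177),(487.5,314.5),(447,317)]).items():
    b=back(d,c,.016); a=b[0]+b[1]-b[2]-b[3]; print(k,b.mean(0),np.degrees(np.arctan2(a[1],a[0])),np.linalg.norm(b[0]-b[1]),np.linalg.norm(a)/2)
    print(b[:,:2])
o=observe(); print(R.from_rotvec(o['ee_rot']).as_matrix())
E
```

```text
na [0.6948 0.1745 0.12  ]
ma [0.6953 0.1727 0.088 ]
w [0.695  0.1727 0.056 ]
nb [ 0.621  -0.3132  0.121 ]
mb [ 0.6191 -0.3126  0.089 ]
purple [0.703  0.2681 0.112 ]
tin [0.5778 0.0859 0.08  ]
bottle [0.584  0.2722 0.15  ]
torch [0.4591 0.2511 0.132 ]
carton [0.4363 0.0914 0.1   ]
wide [ 0.5453 -0.0917  0.016 ] -2.319016155270641 0.08644514015193498 0.2595217660856938
[[ 0.6768 -0.0537]
 [ 0.6731 -0.1401]
 [ 0.4136 -0.129 ]
 [ 0.4177 -0.0438]]
narrow [ 0.5402 -0.2023  0.016 ] -3.8180884059113036 0.06041710902289583 0.2585064417416843
[[ 0.6703 -0.1807]
 [ 0.6681 -0.2411]
 [ 0.4095 -0.2237]
 [ 0.4131 -0.1637]]
medium [ 0.5451 -0.3129  0.016 ] 1.0394222997951779 0.0723579627276702 0.25853923843959487
[[ 0.6742 -0.2744]
 [ 0.6745 -0.3467]
 [ 0.4176 -0.352 ]
 [ 0.4141 -0.2785]]
[[ 0.9074  0.4203 -0.0007]
 [ 0.4203 -0.9074  0.0012]
 [-0.0001 -0.0014 -1.    ]]
```

drive_tool([
  [0,25.5,18.1,0,0.081],
  [0,25.5,18.1,0,0.081],
  [0,25.5,18.1,0,0.081],
  [0,25.5,18.1,0,0.081],
  [0,25.5,18.1,0,0.081],
  [0,25.5,18.1,0,0.081],
  [0,25.5,18.1,0,0.081],
  [0,25.5,18.1,0,0.081],
  [0,25.5,18.1,0,0.081],
  [0,25.5,18.1,0,0.081],
  [0,25.5,18.1,0,0.081],
  [0,25.5,18.1,0,0.081],
  [0,25.5,18.1,0,0.081],
  [0,25.5,18.1,0,0.081],
  [0,0,0,0,0],
  [0,0,0,0,0],
], grip_force=12)

```text
clock: 1.43
position: [0.621, -0.3112, 0.2257]
ee_rot: [-2.219, -2.221, -0.001]
force: [-0.8, -1.3, -0.5]
width: 1.0
gripper_force: 0.0
```

```bash
python3 - <<'E'
from h import *
np.set_printoptions(precision=4,suppress=True)
snap("wrist","pics/w1.png"); print(load("pics/w1.npy"))
o=observe(); print(o['position'],R.from_rotvec(o['ee_rot']).as_matrix()[:,1],o['joints'])
E
```

```text
{'vfov': 63.904155318368716, 'cx': 317.5131628911387, 'cy': 238.04680976431274, 'k1': -0.07485687213436563, 'xyz': array([ 0.6214, -0.2378,  0.3824]), 'attitude': array([ 2.8667,  0.0009, -0.0014])}
[ 0.6197 -0.3132  0.2259] [ 1.     -0.0025 -0.0012] [ 0.5702  0.5739 -0.2998  1.3592  0.1706  1.2351  0.2567]
```

View pics/w1.png

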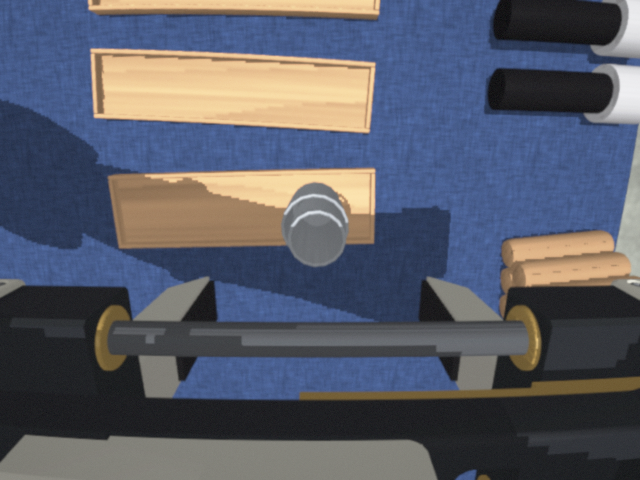

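The wrist view shows cup b with its rim centred near (317,237), medium tray corners at (110,177)–(375,243), and narrow tray corners (94,50), (375,64), (371,131), (95,117).

```bash
python3 - <<'E'
from h import *
np.set_printoptions(precision=4,suppress=True)
d=load("pics/w1.npy")
print(back(d,[(317,237)],.121))
for c in ([(375,64),(371,131),(94,117),(92,50)],[(375,169),(374,243),(119,248),(109,177)]):
    b=back(d,c,.016); print(b[:,:2],b.mean(0))
E
```

```text
[[ 0.6208 -0.3108  0.121 ]]
[[ 0.6722 -0.18  ]
 [ 0.6704 -0.2384]
 [ 0.411  -0.2232]
 [ 0.4161 -0.1639]] [ 0.5424 -0.2014  0.016 ]
[[ 0.6754 -0.2733]
 [ 0.6772 -0.3462]
 [ 0.4189 -0.3519]
 [ 0.4186 -0.2798]] [ 0.5475 -0.3128  0.016 ]
```

drive_tool([
  [0,0,0.5,-22,0],
  [0,0,0.5,-22,0],
  [0,0,0,-22,0],
  [0,0,0,-22,0],
  [0,0,0,-22,0],
  [0,0,0,-22,0],
  [0,0,0,0,0],
  [0,0,0,0,0],
  [1,0,0,0,0],
  [1,0,0,0,0],
  [1,0,0,0,0],
  [1,0,0,0,0],
  [1,0,0,0,0],
  [1,0,0,0,0],
  [1,0,0,0,0],
  [1,0,0,0,0],
  [1,0,0,0,0],
  [1,0,0,0,0],
], grip_force=20)

```text
clock: 2.98
position: [0.6197, -0.3127, 0.0948]
ee_rot: [2.225, 2.218, 0.0]
force: [1.1, -0.1, 0.6]
width: 0.442
gripper_force: 20.0
```

drive_tool([
  [1,0,0,4,0],
  [1,0,0,8,0],
  [1,0,0,10,0],
  [1,0,0,12,0],
  [1,0,0,15,0],
  [1,0,0,15,0],
  [1,0,0,15,0],
  [1,0,0,15,0],
  [1,0,0,11,0],
  [1,0,0,0,0],
  [1,0,0,0,0],
])

```text
clock: 3.9
position: [0.6201, -0.3128, 0.2007]
ee_rot: [2.224, 2.217, 0.001]
force: [1.0, -0.6, -0.9]
width: 0.441
gripper_force: 20.0
```

```bash
python3 - <<'E'
from h import *
snap("wrist","pics/w2.png"); snap("scene","pics/s2.png")
a=cv2.imread("pics/w2.png"); b=cv2.imread("pics/s2.png")
cv2.imwrite("pics/c2.png",np.hstack([cv2.resize(a,(400,300)),cv2.resize(b[80:320,60:380],(400,300))]))
E
```

```text
(no output)
```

View pics/c2.png

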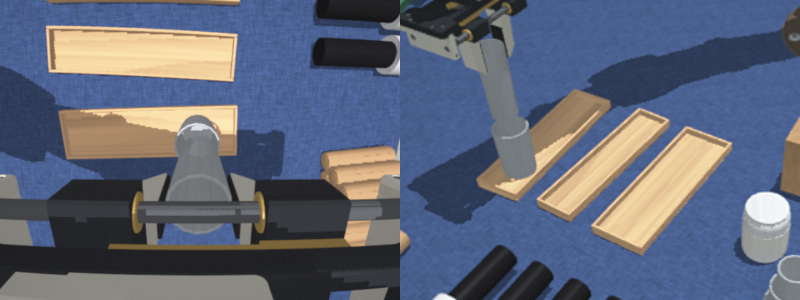

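The narrow cup is out at crop (198,130), and the medium cup still stands in the tray at (515,150) in the right-hand half. I move on to the narrow tray.

drive_tool([
  [1,-2,13,0,0],
  [1,-3,27,0,0],
  [1,-3,27,0,0],
  [1,-2,27,0,0],
  [1,0,12,0,0],
  [1,0,0,0,0],
  [1,0,0,0,0],
  [1,0,0,-15,0],
  [1,0,0,-20,0],
  [1,0,0,-20,0],
  [1,0,0,-20,0],
  [1,0,0,-18,0],
  [1,0,0,-9,0],
  [1,0,0,-4,0],
  [1,0,0,-1,0],
  [1,0,0,-1,0],
  [1,0,0,-1,0],
  [1,0,0,0,0],
])

```text
clock: 5.5
position: [0.6102, -0.207, 0.0916]
ee_rot: [2.224, 2.217, 0.001]
force: [-0.5, 0.0, -1.2]
width: 0.438
gripper_force: 20.0
```

drive_tool([
  [1,0,0,-1,0],
  [1,0,0,0,0],
  [0.45,0,0,0,0],
  [0.3,0,0,0,0],
  [0.15,0,0,0,0],
  [0,0,0,0,0],
  [0,0,0,0,0],
  [0,0,0,0,0],
  [0,0,0,0,0],
  [0,0,0,20,0],
  [0,0,0,30,0],
  [0,0,0,30,0],
  [0,0,0,30,0],
  [0,0,0,20,0],
  [0,0,0,0,0],
])

```text
clock: 6.75
position: [0.6121, -0.207, 0.225]
ee_rot: [2.22, 2.213, 0.006]
force: [1.4, -0.6, 0.1]
width: 0.998
gripper_force: 0.0
```

```bash
python3 - <<'E'
from h import *
snap("wrist","pics/w3.png")
o=observe(); print(o['position'],o['force'])
E
```

```text
[ 0.6110857  -0.20693324  0.22244983] [0.3071805  0.20864689 0.31181697]
```

View pics/w3.png

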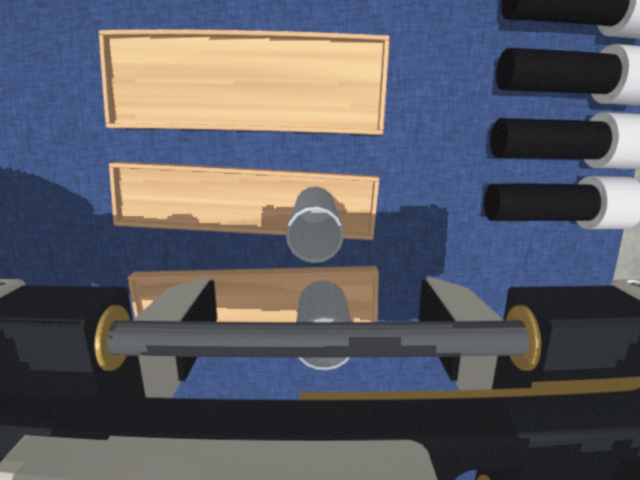

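Narrow b stands in the narrow tray with its rim at (315,235), and medium b is upright in its own tray at (325,325). Next is the nest.

drive_tool([
  [0,2,10,0,0],
  [0,5,25,0,0],
  [0,5,25,0,0],
  [0,5,25,0,0],
  [0,5,25,0,0],
  [0,6,25,0,0],
  [0,6,25,0,0],
  [0,6,25,0,0],
  [0,6,25,0,0],
  [0,6,25,0,0],
  [0,6,25,0,0],
  [0,6,25,0,0],
  [0,6,25,0,0],
  [0,5,25,0,0],
  [0,5,25,0,0],
  [0,4,21,0,0],
  [0,0,0,0,0],
  [0,0,0,0,0],
])

```text
clock: 8.3
position: [0.6922, 0.177, 0.2176]
ee_rot: [-2.219, -2.22, 0.003]
force: [-0.1, -0.6, -0.3]
width: 1.0
gripper_force: 0.0
```

```bash
python3 - <<'E'
from h import *
np.set_printoptions(precision=4,suppress=True)
d=snap("wrist","pics/w4.png")
o=observe(); print(o['position'],o['force'],o['joints'],proj(d,[(.695,.174,.12)]))
E
```

```text
[0.6927 0.1749 0.2179] [ 0.1357 -1.2341  0.6243] [-0.1184  0.6221 -0.3576  1.304   0.216   1.2559 -0.4832] [[321.6311 244.2924]]
```

View pics/w4.png

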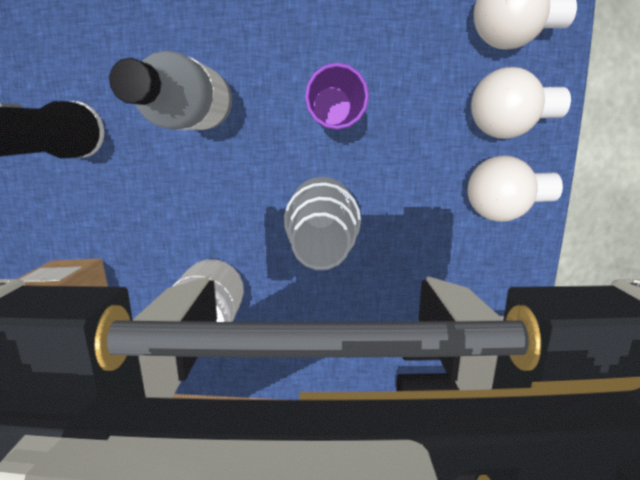

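The nest is straight below, with the narrow rim at (321,240). The purple cup is well clear at (337,95).

drive_tool([
  [0,1,0,-15,0],
  [0,1,0,-22,0],
  [0,0,0,-22,0],
  [0,0,0,-22,0],
  [0,0,0,-22,0],
  [0,0,0,-14,0],
  [0,0,0,-7,0],
  [0,0,0,0,0],
  [1,0,0,0,0],
  [1,0,0,0,0],
  [1,0,0,0,0],
  [1,0,0,0,0],
  [1,0,0,0,0],
  [1,0,0,0,0],
  [1,0,0,0,0],
  [1,0,0,0,0],
  [1,0,0,0,0],
  [1,0,0,0,0],
])

```text
clock: 9.85
position: [0.6957, 0.1743, 0.0958]
ee_rot: [2.225, 2.218, 0.0]
force: [-0.5, -0.2, 0.1]
width: 0.444
gripper_force: 20.0
```

drive_tool([
  [1,0,0,4,0],
  [1,0,0,8,0],
  [1,0,0,10,0],
  [1,0,0,12,0],
  [1,0,0,15,0],
  [1,0,0,15,0],
  [1,0,0,15,0],
  [1,0,0,15,0],
  [1,0,0,11,0],
  [1,0,0,0,0],
  [1,0,0,0,0],
])

```text
clock: 10.77
position: [0.696, 0.1744, 0.2018]
ee_rot: [2.224, 2.217, 0.002]
force: [0.1, 0.1, -1.7]
width: 0.448
gripper_force: 20.0
```

drive_tool([
  [1,-7,-11,0,0],
  [1,-14,-23,0,0],
  [1,-14,-23,0,0],
  [1,-14,-23,0,0],
  [1,-14,-23,0,0],
  [1,-14,-23,0,0],
  [1,-14,-23,0,0],
  [1,-14,-23,0,0],
  [1,-14,-23,0,0],
  [1,-14,-23,0,0],
  [1,-14,-23,0,0],
  [1,-14,-23,0,0],
  [1,-14,-23,0,0],
  [1,-14,-23,0,0],
  [1,-14,-23,0,0],
  [1,-14,-23,0,0],
  [1,-9,-16,0,0],
  [1,0,0,0,0],
  [1,0,0,0,0],
  [1,0,0,0,0],
])

```text
clock: 12.43
position: [0.4697, -0.197, 0.2003]
ee_rot: [-2.224, -2.218, -0.0]
force: [0.4, 0.9, -0.0]
width: 0.447
gripper_force: 20.0
```

```bash
python3 - <<'E'
from h import *
d=snap("wrist","pics/w5.png"); t=snap("top","pics/t5.png")
o=observe(); print(o['position'],o['force'])
a=cv2.imread("pics/w5.png"); b=cv2.imread("pics/t5.png")
cv2.imwrite("pics/c5.png",np.hstack([cv2.resize(a,(400,300)),cv2.resize(b[110:335,200:500],(400,300))]))
b=cv2.imread("pics/t5.png"); a=cv2.imread("pics/top0.png")
E
```

```text
[ 0.47007648 -0.19652484  0.20044098] [-0.44315041  0.08615042 -0.76068108]
```

drive_tool([
  [1,0,-1,-15,0],
  [1,0,0,-20,0],
  [1,0,0,-20,0],
  [1,0,0,-20,0],
  [1,0,0,-18,0],
  [1,0,0,-9,0],
  [1,0,0,-2,0],
  [1,0,0,-1,0],
  [1,0,0,-1,0],
  [1,0,0,-1,0],
  [1,0,0,0,0],
])

```text
clock: 13.45
position: [0.4702, -0.1989, 0.0945]
ee_rot: [2.224, 2.217, 0.001]
force: [0.9, -1.0, -0.3]
width: 0.444
gripper_force: 20.0
```

drive_tool([
  [1,0,0,-1,0],
  [1,0,0,-1,0],
  [1,0,0,0,0],
  [0.45,0,0,0,0],
  [0.3,0,0,0,0],
  [0.15,0,0,0,0],
  [0,0,0,0,0],
  [0,0,0,0,0],
  [0,0,0,0,0],
  [0,0,0,0,0],
  [0,0,0,20,0],
  [0,0,0,30,0],
  [0,0,0,30,0],
  [0,0,0,30,0],
  [0,0,0,20,0],
  [0,0,0,0,0],
])

```text
clock: 14.78
position: [0.472, -0.1993, 0.2261]
ee_rot: [2.22, 2.213, 0.005]
force: [0.3, 0.6, -0.3]
width: 1.001
gripper_force: 0.0
```

drive_tool([
  [0,7,11,0,0],
  [0,14,23,0,0],
  [0,14,23,0,0],
  [0,14,23,0,0],
  [0,14,23,0,0],
  [0,14,23,0,0],
  [0,14,23,0,0],
  [0,14,23,0,0],
  [0,14,23,0,0],
  [0,14,23,0,0],
  [0,14,23,0,0],
  [0,14,23,0,0],
  [0,14,23,0,0],
  [0,14,23,0,0],
  [0,14,23,0,0],
  [0,14,23,0,0],
  [0,9,16,0,0],
  [0,0,0,0,0],
  [0,0,0,0,0],
  [0,0,0,0,0],
])

```text
clock: 16.45
position: [0.6954, 0.1723, 0.2209]
ee_rot: [2.225, 2.217, -0.002]
force: [0.2, -0.5, -0.3]
width: 1.003
gripper_force: 0.0
```

```bash
python3 - <<'E'
from h import *
d=snap("wrist","pics/w6.png"); t=snap("top","pics/t6.png")
o=observe(); print(o['position'],o['force'],proj(d,[(.695,.173,.088)]))
a=cv2.imread("pics/w6.png"); b=cv2.imread("pics/t6.png")
cv2.imwrite("pics/c6.png",np.hstack([cv2.resize(a[100:340,160:480],(400,300)),cv2.resize(b[150:350,300:500],(300,300))]))
E
```

```text
[0.69555333 0.17159954 0.22158078] [ 0.24918257 -0.26621683  0.01561528] [[316.93702113 226.37353355]]
```

View pics/c6.png

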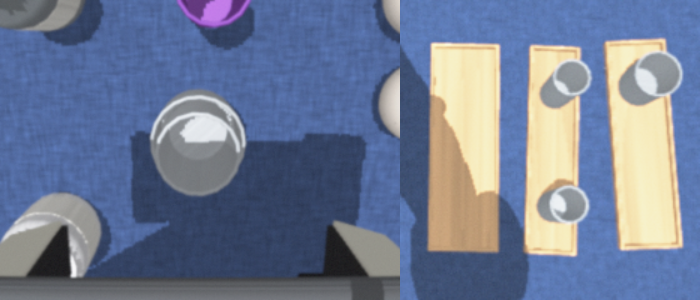

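The right half of the crop shows both narrow cups upright in the narrow tray at (571,78) and (569,205), and medium b alone at (658,75). The left half shows medium a in the wide cup at (198,150).

drive_tool([
  [0,0,1,-15,0],
  [0,0,1,-25,0],
  [0,0,0,-25,0],
  [0,0,0,-25,0],
  [0,0,0,-25,0],
  [0,0,0,-22,0],
  [0,0,0,-14,0],
  [0,0,0,-8,0],
  [0,0,0,0,0],
  [1,0,0,0,0],
  [1,0,0,0,0],
  [1,0,0,0,0],
  [1,0,0,0,0],
  [1,0,0,0,0],
  [1,0,0,0,0],
  [1,0,0,0,0],
  [1,0,0,0,0],
  [1,0,0,0,0],
  [1,0,0,0,0],
])

```text
clock: 18.13
position: [0.6958, 0.1754, 0.0631]
ee_rot: [2.225, 2.218, 0.001]
force: [-1.8, -1.4, 5.7]
width: 0.581
gripper_force: 20.0
```

drive_tool([
  [1,0,0,4,0],
  [1,0,0,8,0],
  [1,0,0,10,0],
  [1,0,0,12,0],
  [1,0,0,15,0],
  [1,0,0,15,0],
  [1,0,0,15,0],
  [1,0,0,20,0],
  [1,0,0,20,0],
  [1,0,0,21,0],
  [1,0,0,0,0],
  [1,0,0,0,0],
])

```text
clock: 19.13
position: [0.6965, 0.1757, 0.2052]
ee_rot: [2.224, 2.217, 0.005]
force: [-0.1, 0.1, -1.4]
width: 0.583
gripper_force: 20.0
```

drive_tool([
  [1,-5,-12,0,0],
  [1,-12,-26,0,0],
  [1,-12,-26,0,0],
  [1,-12,-26,0,0],
  [1,-12,-26,0,0],
  [1,-12,-26,0,0],
  [1,-12,-26,0,0],
  [1,-12,-26,0,0],
  [1,-12,-26,0,0],
  [1,-12,-26,0,0],
  [1,-12,-26,0,0],
  [1,-12,-26,0,0],
  [1,-12,-26,0,0],
  [1,-12,-26,0,0],
  [1,-12,-26,0,0],
  [1,-12,-26,0,0],
  [1,-12,-26,0,0],
  [1,-12,-26,0,0],
  [1,-12,-26,0,0],
  [1,-5,-10,0,0],
])

```text
clock: 20.8
position: [0.4655, -0.3194, 0.2015]
ee_rot: [-2.23, -2.21, 0.005]
force: [-0.1, -1.0, -1.8]
width: 0.582
gripper_force: 20.0
```

drive_tool([
  [1,0,0,0,0],
  [1,0,0,0,0],
  [1,0,0,0,0],
])

```text
clock: 21.05
position: [0.4697, -0.3134, 0.2023]
ee_rot: [-2.223, -2.218, -0.001]
force: [0.6, 0.0, -1.3]
width: 0.584
gripper_force: 20.0
```

drive_tool([
  [1,0,-1,-15,0],
  [1,0,0,-22,0],
  [1,0,0,-25,0],
  [1,0,0,-25,0],
  [1,0,0,-22,0],
  [1,0,0,-15,0],
  [1,0,0,-8,0],
  [1,0,0,-2,0],
  [1,0,0,-1,0],
  [1,0,0,-1,0],
  [1,0,0,0,0],
])

```text
clock: 21.97
position: [0.4704, -0.3158, 0.0676]
ee_rot: [2.223, 2.217, 0.001]
force: [0.1, -0.0, -0.0]
width: 0.584
gripper_force: 20.0
```

drive_tool([
  [1,0,0,-1.5,0],
  [1,0,0,-1,0],
  [1,0,0,-1,0],
  [1,0,0,0,0],
  [0.6,0,0,0,0],
  [0.4,0,0,0,0],
  [0.2,0,0,0,0],
  [0,0,0,0,0],
  [0,0,0,0,0],
  [0,0,0,0,0],
  [0,0,0,0,0],
  [0,0,0,20,0],
  [0,0,0,30,0],
  [0,0,0,30,0],
  [0,0,0,35,0],
  [0,0,0,30,0],
  [0,0,0,10,0],
  [0,0,0,0,0],
  [0,0,0,0,0],
])

```text
clock: 23.55
position: [0.4696, -0.3158, 0.218]
ee_rot: [2.225, 2.218, -0.0]
force: [-0.3, 0.6, -0.7]
width: 1.0
gripper_force: 0.0
```

drive_tool([
  [0,5,12,0,0],
  [0,12,26,0,0],
  [0,12,26,0,0],
  [0,12,26,0,0],
  [0,12,26,0,0],
  [0,12,26,0,0],
  [0,12,26,0,0],
  [0,12,26,0,0],
  [0,12,26,0,0],
  [0,12,26,0,0],
  [0,12,26,0,0],
  [0,12,26,0,0],
  [0,12,26,0,0],
  [0,12,26,0,0],
  [0,12,26,0,0],
  [0,12,26,0,0],
  [0,12,26,0,0],
  [0,12,26,0,0],
  [0,12,26,0,0],
  [0,5,10,0,0],
])

```text
clock: 25.22
position: [0.6944, 0.1806, 0.2155]
ee_rot: [-2.216, -2.221, 0.002]
force: [-0.9, -0.4, -0.4]
width: 0.999
gripper_force: 0.0
```

drive_tool([
  [0,0,0,0,0],
  [0,0,0,0,0],
  [0,0,0,0,0],
])

```text
clock: 25.47
position: [0.6951, 0.1729, 0.2171]
ee_rot: [2.226, 2.217, -0.003]
force: [0.4, -0.5, 0.8]
width: 1.004
gripper_force: 0.0
```

```bash
python3 - <<'E'
from h import *
d=snap("wrist","pics/w7.png"); t=snap("top","pics/t7.png")
o=observe(); print(o['position'],o['force'],proj(d,[(.695,.173,.056)]))
a=cv2.imread("pics/w7.png"); b=cv2.imread("pics/t7.png")
cv2.imwrite("pics/c7.png",np.hstack([cv2.resize(a[100:340,160:480],(400,300)),cv2.resize(b[150:350,300:500],(300,300))]))
E
```

```text
[0.69549654 0.17231427 0.21795666] [ 0.25979734 -0.30104085  0.05483501] [[317.43687287 218.73886696]]
```

View pics/c7.png

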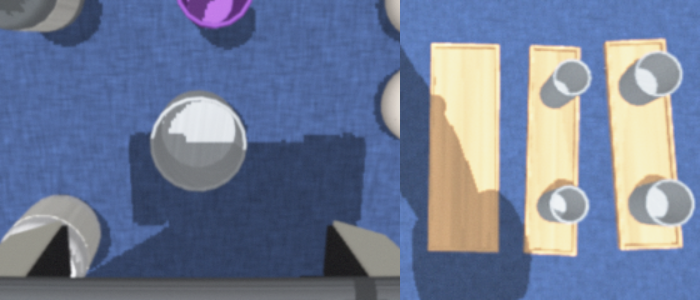

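Medium a stands at (668,203) in the medium tray, and the wide cup is alone at (199,142) in the left half.

drive_tool([
  [0,0,1,-20,0],
  [0,0,1,-28,0],
  [0,0,0,-28,0],
  [0,0,0,-28,0],
  [0,0,0,-28,0],
  [0,0,0,-24,0],
  [0,0,0,-18,0],
  [0,0,0,-10,0],
  [0,0,0,-4,0],
  [0,0,0,0,0],
  [1,0,0,0,0],
  [1,0,0,0,0],
  [1,0,0,0,0],
  [1,0,0,0,0],
  [1,0,0,0,0],
  [1,0,0,0,0],
  [1,0,0,0,0],
  [1,0,0,0,0],
])

```text
clock: 27.07
position: [0.696, 0.1764, 0.0311]
ee_rot: [2.225, 2.218, 0.001]
force: [-1.0, 0.0, 4.5]
width: 0.71
gripper_force: 20.0
```

drive_tool([
  [1,0,0,4,0],
  [1,0,0,8,0],
  [1,0,0,12,0],
  [1,0,0,16,0],
  [1,0,0,20,0],
  [1,0,0,20,0],
  [1,0,0,20,0],
  [1,0,0,20,0],
  [1,0,0,0,0],
  [1,0,0,0,0],
])

```text
clock: 27.9
position: [0.6965, 0.1767, 0.1523]
ee_rot: [2.224, 2.217, 0.005]
force: [0.4, -0.4, -2.4]
width: 0.709
gripper_force: 20.0
```

drive_tool([
  [1,-5,-10,0,0],
  [1,-12,-24,0,0],
  [1,-12,-24,0,0],
  [1,-12,-24,0,0],
  [1,-12,-24,0,0],
  [1,-12,-24,0,0],
  [1,-13,-24,0,0],
  [1,-13,-24,0,0],
  [1,-13,-24,0,0],
  [1,-13,-24,0,0],
  [1,-12,-24,0,0],
  [1,-7,-19,0,0],
  [1,0,0,0,0],
  [1,0,0,0,0],
  [1,0,0,0,0],
])

```text
clock: 29.15
position: [0.5589, -0.0926, 0.1495]
ee_rot: [-2.224, -2.217, 0.001]
force: [0.8, 0.3, -1.4]
width: 0.712
gripper_force: 20.0
```

drive_tool([
  [1,0,0,-15,0],
  [1,0,0,-20,0],
  [1,0,0,-22,0],
  [1,0,0,-20,0],
  [1,0,0,-16,0],
  [1,0,0,-10,0],
  [1,0,0,-5,0],
  [1,0,0,-2,0],
  [1,0,0,0,0],
])

```text
clock: 29.9
position: [0.5599, -0.0923, 0.0403]
ee_rot: [-2.224, -2.219, -0.0]
force: [0.2, -0.3, -1.5]
width: 0.707
gripper_force: 20.0
```

drive_tool([
  [1,0,0,-1.5,0],
  [1,0,0,-1,0],
  [1,0,0,-1,0],
  [1,0,0,0,0],
  [0.6,0,0,0,0],
  [0.4,0,0,0,0],
  [0.2,0,0,0,0],
  [0,0,0,0,0],
  [0,0,0,0,0],
  [0,0,0,0,0],
  [0,0,0,20,0],
  [0,0,0,30,0],
  [0,0,0,30,0],
  [0,0,0,35,0],
  [0,0,0,30,0],
  [0,-20,30,10,0],
  [0,-20,30,0,0],
  [0,-20,30,0,0],
  [0,0,0,0,0],
])

```text
clock: 31.48
position: [0.4962, 0.0037, 0.1925]
ee_rot: [-2.215, -2.225, -0.001]
force: [0.3, 0.4, -0.3]
width: 1.001
gripper_force: 0.0
```

```bash
python3 - <<'E'
from h import *
snap("scene","pics/s8.png"); snap("top","pics/t8.png")
a=cv2.imread("pics/s8.png"); b=cv2.imread("pics/t8.png")
cv2.imwrite("pics/c8.png",np.hstack([a[:480:1,100:500],cv2.resize(b[120:360,80:500][:, :],(400,480)) ]))
print(observe()['position'])
E
```

```text
[ 0.49921434 -0.00156648  0.19222343]
```

View pics/c8.png

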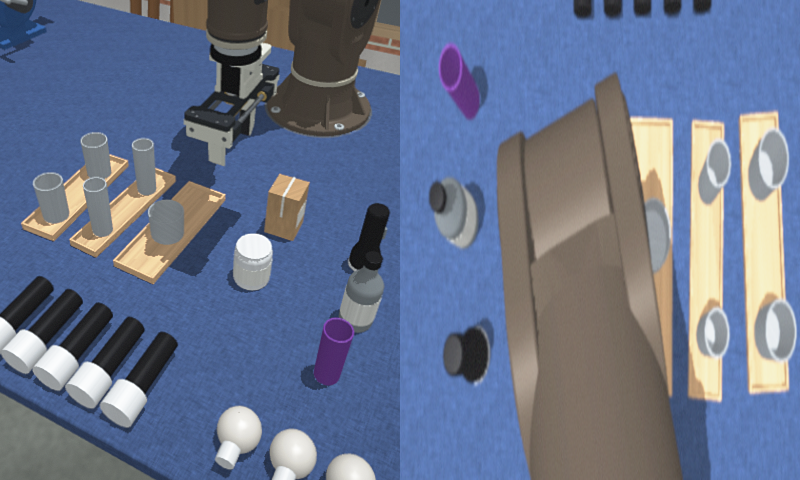

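The four narrow and medium cups stand in their trays at (52,197), (96,155), (97,207) and (144,165), and the bystanders are undisturbed. The wide cup at (166,222) lies in shadow with no clear rim. I have used all my views, so I check it numerically after moving the arm clear.

drive_tool([
  [0,-8,25,10,0],
  [0,-8,28,10,0],
  [0,-8,28,10,0],
  [0,-8,28,10,0],
  [0,-8,28,0,0],
  [0,-8,28,0,0],
  [0,-8,28,0,0],
  [0,0,0,0,0],
])

```text
clock: 32.25
position: [0.4426, 0.1955, 0.2322]
ee_rot: [-2.217, -2.223, -0.004]
force: [0.2, -0.4, 0.1]
width: 1.004
gripper_force: 0.0
```

```bash
python3 - <<'E'
from h import *
np.set_printoptions(linewidth=250,precision=1,suppress=True)
d=snap("scene","pics/s9.png"); t=snap("top","pics/t9.png")
def circ(x,y,z,r):
    a=np.linspace(0,2*np.pi,13)[:-1]; return np.c_[x+r*np.cos(a),y+r*np.sin(a),0*a+z]
for n,c in(("pics/s9",d),("pics/t9",t)):
    g=cv2.cvtColor(cv2.imread(n+".png"),cv2.COLOR_BGR2GRAY)
    print(n)
    for nm,z,r in(("rim",.061,.033),("foot",.005,.0315)):
        p=proj(c,circ(.56,-.0925,z,r)); print(nm,p.min(0),p.max(0))
    q=proj(c,[(.56,-.0925,.04)])[0].round().astype(int); print(q)
    G=g[q[1]-30:q[1]+31:2,q[0]-30:q[0]+31:2]
    for r in G: print(' '.join('%3d'%v for v in r))
E
```

```text
pics/s9
rim [247.6 198.6] [283.8 222.7]
foot [250.5 221.1] [283.8 244.2]
[266 219]
133 122 120 120 123 123 122 124 124 120 196 204 226 135 136 122  94  95  98  99 103  96 150 220 135 181 221 208 220 223 172
134 126 116 120 122 121 122 123 121 125 194 217 136 131 130 101  99 101  99  97  93 141 224 136 165 221 206 216 218 212 212
127 191 146 119 120 120 119 117 139 200 214 133 138 124  95  93 100  97  91  91 130 228 133 162 223 215 217 220 211 210 213
125 131 138 190 134 136 137 215 216 199 125 137 117  97  94  99 101  99  94 126 230 132 143 217 216 219 219 211 210 212 212
151 150 199 213 210 207 213 213 196 135 138 120  92  94  92  94  99  95 127 230 130 142 216 215 218 220 210 209 214 213 215
224 215 210 206 204 208 213 184 133 133 118  93 104 120 123 143 132 127 219 140 137 217 215 218 220 212 208 212 212 215 211
212 209 207 203 200 215 181 134 134 120 141 191 171 132 129 124 128 129 137 181 211 217 220 219 212 209 213 212 216 211 208
209 206 203 197 221 175 130 130 123 180 131 119 124 124 126 123 125 124 126 121 119 179 222 215 209 212 211 213 210 206 214
209 203 199 218 174 125 1
[... 6051 characters left out ...]
 227 225 227 228 224 228 231 231 228 228 233 233 230 225 222 146 112 115 108 107
109 115 119 219 200 236 235 231 232 234 230 226 224 227 230 223 228 229 230 229 227 231 232 229 226 221 142 108 112 110 110
108 116 116 217 196 236 235 231 232 233 231 226 224 227 229 224 227 230 230 229 228 233 232 228 225 223 147 112 110 116 115
113 116 122 218 207 236 233 233 234 233 231 225 223 225 229 225 227 231 229 228 227 232 233 228 225 217 144 111 108 113 112
108 115 121 218 231 236 235 232 233 234 230 227 224 227 230 224 229 229 231 228 227 232 233 230 226 217 146 112 108 108 111
115 113 128 217 232 236 234 232 233 234 231 227 225 226 229 225 227 231 228 228 227 233 233 229 227 216 144 113 118 113 113
```

The wide cup's rim outline matches an upright cup on the tray floor in both cameras: predicted x 248–284, y 199–223 in the scene view, seen there within about 2 px. I'm handing in.

```bash
python3 -c "
from cell import arm; print(arm.sign_off())"
```

```text
the job is handed in; nothing more can be done
None
```

All five cups stand upright in the trays for their sizes, none inside another. The tin, bottle, torch, carton and purple cup were left where they were. I handed the job in at about 32 s; no verdict came back.

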